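# Move a set of pistons to the build rack in cylinder order

### The job

The four paint-marked pistons in the one rack stand in cylinder order, and the red end plate on each rack is the front of the engine. Move them all to the empty rack in that same order counted from the red end (the piston nearest the red end goes in the bay nearest the other rack's red end, and so on), one to a bay, each standing on its skirt in the middle of the bay. Do not drop them or tip them over.

Things in the scene. Friction and masses are not known exactly. Their poses are not given: they have to be found in the camera images.
- piston_yellow: Aluminium piston with a yellow round paint dab (27 mm) on its crown: a plain round body 56 mm in diameter, 50 mm tall, about 170 g, crown up; its yaw does not matter. Origin: centre of its underside; z up. Starts within 5 mm of the middle of its pad. Only 24 mm lies between neighbours: grip it across the rack (along its pad's x axis), where nothing stands in the way.
- piston_blue: Aluminium piston with a blue round paint dab (27 mm) on its crown: a plain round body 56 mm in diameter, 50 mm tall, about 170 g, crown up; its yaw does not matter. Origin: centre of its underside; z up. Starts within 5 mm of the middle of its pad. Only 24 mm lies between neighbours: grip it across the rack (along its pad's x axis), where nothing stands in the way.
- piston_green: Aluminium piston with a green round paint dab (27 mm) on its crown: a plain round body 56 mm in diameter, 50 mm tall, about 170 g, crown up; its yaw does not matter. Origin: centre of its underside; z up. Starts within 5 mm of the middle of its pad. Only 24 mm lies between neighbours: grip it across the rack (along its pad's x axis), where nothing stands in the way.
- piston_pink: Aluminium piston with a pink round paint dab (27 mm) on its crown: a plain round body 56 mm in diameter, 50 mm tall, about 170 g, crown up; its yaw does not matter. Origin: centre of its underside; z up. Starts within 5 mm of the middle of its pad. Only 24 mm lies between neighbours: grip it across the rack (along its pad's x axis), where nothing stands in the way.
- pad_yellow: Fixed black rubber pad under the yellow piston at the start, 90 (x, across the rack) x 74 (y, along it) x 6 mm; origin: centre of its underside. Lines one of the wash rack's four bays, 80 mm apart, with dividers between that reach 28 mm above the pads. Its y axis points along the wash rack to that rack's red end plate, always at its left (+y) end; the other end is plain.
- pad_blue: Fixed black rubber pad under the blue piston at the start, 90 (x, across the rack) x 74 (y, along it) x 6 mm; origin: centre of its underside. Lines one of the wash rack's four bays, 80 mm apart, with dividers between that reach 28 mm above the pads. Its y axis points along the wash rack to that rack's red end plate, always at its left (+y) end; the other end is plain.
- pad_green: Fixed black rubber pad under the green piston at the start, 90 (x, across the rack) x 74 (y, along it) x 6 mm; origin: centre of its underside. Lines one of the wash rack's four bays, 80 mm apart, with dividers between that reach 28 mm above the pads. Its y axis points along the wash rack to that rack's red end plate, always at its left (+y) end; the other end is plain.
- pad_pink: Fixed black rubber pad under the pink piston at the start, 90 (x, across the rack) x 74 (y, along it) x 6 mm; origin: centre of its underside. Lines one of the wash rack's four bays, 80 mm apart, with dividers between that reach 28 mm above the pads. Its y axis points along the wash rack to that rack's red end plate, always at its left (+y) end; the other end is plain.
- build_rack: The empty aluminium rack, fixed, 110 (x) x 348 mm (y, along). Origin: centre of its underside, on the bench. Four padded bays at x = 0, y = +120, +40, -40, -120 mm; pad tops 20 mm above the origin. Dividers 4 mm thick at y = +80, 0, -80 mm, tops at 48 mm; end plates, tops at 59 mm, leave the end bays 76 mm clear too. Front and back open. Either end may be the red one.
- red_end: The red end plate of the empty build rack (front of the engine), 98 x 12 x 45 mm, fixed at y = +167 or -167 mm in that rack's frame. Origin: centre of its underside, 14 mm above the bench. The plate at the rack's other end is plain aluminium.
There are look-alikes about, which are no part of the job. What is shaped like the piston_yellow but orange is not meant. Leave any orange look-alike of the piston_green alone.

How it is judged:
By the outcome, as a careful person would: the job done as asked, in the order asked, and still so for the second after the job is handed in, with the robot touching nothing.
It also fails if it takes over 106 s, if anything falls off the work surface, if the arm or the gripper's body presses on something with over 40 N, if the wrist force passes 120 N, or if a joint passes its speed limit or range.

### The arm

A 6-joint arm with a two-finger parallel gripper is mounted at the origin on the work surface. World frame = base frame: x ahead of the robot, y to its left, z up, the work surface at z = 0. Lengths are in m, angles in rad, forces in N, time in s.
With the tool pointing down it reaches from about 0.425 to 0.95 m from the base axis. Payload 3.5 kg.
Tool frame: the origin (TCP) lies between the finger pads; the fingertips stand 17 mm ahead of it and the grasp point (between the pads) lies 2 mm behind it (ctrl.tip_reach is the distance from the TCP to the fingertips, in m); z points along the fingers, y is the direction in which the jaws open and shut (so a half turn about z gives the same grasp; the last joint's range is limited). The gripper opens to 85 mm and grips with 20 to 120 N. Pads are 22 mm wide; open, the fingers measure 114 mm over their backs; the gripper's body (76 mm by 85 mm) begins 54 mm behind the grasp point. The pads swing forward as they close: fully open they stand 13 mm farther back than shut.
Start: joints at [1.012, 0.286, 1.577, -0, 1.279, -0.15], TCP at [0.268, 0.619, 0.248] pointing down, gripper open.
Joint ranges: [-2.77, 2.77], [-0.9, 2.22], [0.21, 2.48], [-1.53, 4.67], [0.24, 2.81], [-2.84, 2.84]. Speed limits (rad/s): [2.79, 2.79, 3.14, 3.14, 3.14, 3.14].

### API

Orientations are given as a unit quaternion [x, y, z, w].
In Python, from plant import monitor, imaging, workorder, ctrl gives the robot as it stands.
- The arm moves only by the tool send_rows, never from a script. Its argument "rows" is a list of rows, each a list of 4 numbers: the shift along the world's x, y, z normalised to -1 to 1, where 1 is 0.3 m, then the turn about the world's z normalised to -1 to 1, where 1 is 360 degrees. A call has 1 to 20 rows; each row is the pose to reach, as a shift and turn from the pose commanded when the call began, turning the shorter way round; what a row does not reach only later rows make up. A row lasts 1/8 s, in which the tool goes at most 62.5 mm and 10.7 degrees, less where a joint would pass 70% of its speed; a pose out of reach is approached as far as the arm can. A call with a number of a shift or a turn outside -1 to 1 is refused whole. A call with a gripper value outside its range is refused whole. "jaw" is the closure, from 0 (fully open) to 1 (shut), set as the call begins (left out, the last holds). The fingers move at their own pace and stop on an object; "newtons" is the grip in N (left out, the last holds). Time passes only in rows, so rows that repeat a pose let the fingers close. It gives the time, the measured TCP pose, the force and the opening at its end, in the units of the state.
- monitor.get_state(): the state, without advancing time (a new reading comes with each control period).
- imaging.read_camera(name): name is "scene" or "top" or "wrist"; returns the picture (384x512x3 uint8, red, green, blue); there is no depth.
- imaging.calibration(name): a dict with "intrinsics" (3x3 intrinsics, pixels), "cam_to_world" (4x4, takes a point from camera to world coordinates). Camera axes: x right, y up, looking along -z (the intrinsics and any distortion apply to the point x, -y, -z); pixel columns grow to the right and rows downward; lengths in m; the calibration is good to about 2 mm. The wrist camera is an equidistant fisheye: a pixel r from the principal point sees the ray r / f radians off the axis. A picture is of the moment at which its call begins: read the wrist's pose just before it. calibration takes no time and is no camera call; for the wrist camera it gives the pose at the moment of the call.
- workorder.sign_off(): hands the job in, once; it reports no verdict.
The state is a dict: "time": time; "qpos": joint angles; "dq": joint speeds; "joint_efforts": joint torques, N m; "eef_pos": TCP position; "tcp_rot": TCP orientation; "contact_force": force on the tool from outside, world axes, zero at the start; "wrist_torque": the same for the moment, N m; "opening": opening from 0.0 (shut) to 1.0 (fully open).
Only numpy, scipy, OpenCV 4.12 (cv2) and the standard library are available. Lean on these libraries where they do the work, as an engineer would, in place of code of your own. Each camera call takes 0.05 s, during which the arm holds its last target.

## Working session

There is one attempt and no reset: what is moved stays moved. The work goes in short steps, Python scripts to look and compute and a tool call to move; the robot and the scene stay as the last step left them, time stands still between calls to the robot, and variables do not carry over. Pictures are saved under pics/ and viewed, and the job is handed in when it is done.

Besides the shell and the picture viewer there is one more tool, called in YAML: its name, and indented under it one key for each argument. send_rows: Moves the arm, as the interface text tells. Scaled input: -1 to 1 covers 0.3 m each way for a shift and 360 degrees each way for a turn. Its arguments: {"type":"object","properties":{"rows":{"type":"array"},"jaw":{"type":"number"},"newtons":{"type":"number"}},"required":["rows"]}

```bash
mkdir -p pics; python3 - <<'E'
from plant import monitor, imaging, workorder, ctrl
import cv2
s=monitor.get_state()
print({k:(s[k]) for k in s}); print(ctrl.tip_reach)
for n in ["scene","top"]:
    im=imaging.read_camera(n); cv2.imwrite(f"pics/{n}0.png",im[:,:,::-1])
    c=imaging.calibration(n); print(n,c)
E
```

```text
{'time': 0.0, 'qpos': array([ 1.01200508e+00,  2.87193634e-01,  1.57816385e+00, -1.13384662e-05,
        1.27859044e+00, -1.49995181e-01]), 'dq': array([ 0.00016594,  0.00011734,  0.00098301,  0.00093544,  0.00011579,
       -0.00012959]), 'joint_efforts': array([ 2.57247839e-04, -4.05978835e+01, -2.92625982e+01, -1.87757005e-04,
        5.92860568e-03,  3.75345461e-07]), 'eef_pos': array([0.26796094, 0.61886901, 0.2469356 ]), 'tcp_rot': array([ 2.02976016e-01,  9.79183001e-01, -1.10633842e-03, -4.03575354e-04]), 'contact_force': array([-0.34754898, -0.13771174, -0.21753349]), 'wrist_torque': array([0.0160274 , 0.02340526, 0.05660491]), 'opening': 1.0001999682057845}
0.017
scene {'intrinsics': array([[475.08141161,   0.        , 255.45216394],
       [  0.        , 475.08141161, 188.84605398],
       [  0.        ,   0.        ,   1.        ]]), 'cam_to_world': array([[-0.27693975, -0.61632949,  0.73718542,  1.3773943 ],
       [ 0.9608694 , -0.18231097,  0.20854904,  0.25367599],
       [ 0.00586206,  0.76609443,  0.6427013 ,  0.83325886],
       [ 0.        ,  0.        ,  0.        ,  1.        ]])}
top {'intrinsics': array([[421.94911122,   0.        , 249.74296163],
       [  0.        , 421.94911122, 192.0606473 ],
       [  0.        ,   0.        ,   1.        ]]), 'cam_to_world': array([[ 0.02870279,  0.99450871, -0.10064082,  0.36936163],
       [-0.99951662,  0.02735182, -0.01477816, -0.00398327],
       [-0.0119443 ,  0.10101635,  0.99481306,  1.12036811],
       [ 0.        ,  0.        ,  0.        ,  1.        ]])}
```

View pics/scene0.png

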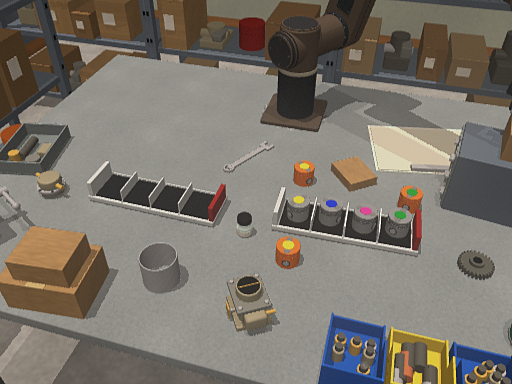

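View pics/top0.png

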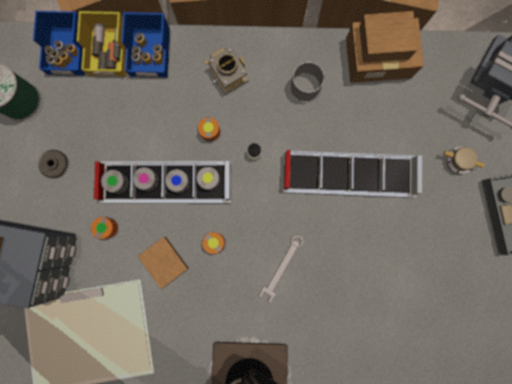

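The top view shows the wash rack with its red plate at the left, column 98. From the red end the order is green (112,181), pink (144,178), blue (176,181), yellow (207,178). The orange look-alikes are at (208,128), (103,228) and (213,243). The build rack's red plate is at its left end, (288,172). Next I'll measure these and check an enlarged crop.

```bash
cat > h.py <<'E'
import numpy as np, cv2
from plant import imaging
def ray(n,uv,z,c=None):
    c=c or imaging.calibration(n); K=c["intrinsics"]; T=c["cam_to_world"]
    d=np.linalg.inv(K)@np.array([uv[0],uv[1],1.]); d=T[:3,:3]@np.array([d[0],-d[1],-d[2]])
    o=T[:3,3]; return o+d*(z-o[2])/d[2]
def proj(n,p):
    c=imaging.calibration(n); T=c["cam_to_world"]; q=T[:3,:3].T@(np.array(p)-T[:3,3])
    v=c["intrinsics"]@np.array([q[0],-q[1],-q[2]]); return v[:2]/v[2]
HUE={'yellow':(24,34),'blue':(110,130),'green':(50,75),'pink':(145,172)}
def dabs(im):
    hsv=cv2.cvtColor(im,cv2.COLOR_RGB2HSV); out={}
    for k,(a,b) in HUE.items():
        m=cv2.inRange(hsv,(a,90,70),(b,255,255))
        n,l,st,ce=cv2.connectedComponentsWithStats(m)
        out[k]=[(ce[i].round(1),int(st[i,4])) for i in range(1,n) if st[i,4]>25]
    return out
E
python3 - <<'E'
from h import *
for n in ["top","scene"]:
    im=cv2.imread(f"pics/{n}0.png")[:,:,::-1].copy()
    for k,v in dabs(im).items():
        for ce,a in v: print(n,k,ce,a,ray(n,ce,.07).round(4))
im=cv2.imread("pics/top0.png")
cv2.imwrite("pics/c1.png",cv2.resize(im[120:250,90:250],None,fx=5,fy=4.6,interpolation=cv2.INTER_CUBIC)[:600])
cv2.imwrite("pics/c2.png",cv2.resize(im[140:205,275:430],None,fx=5,fy=5,interpolation=cv2.INTER_CUBIC))
E
```

```text
top yellow [101.5  26.3] 454 [0.9009 0.4121 0.07  ]
top yellow [100.5  63.4] 368 [0.8003 0.4082 0.07  ]
top yellow [207.7 126.9] 85 [0.6393 0.1234 0.07  ]
top yellow [207.4 177.5] 90 [0.5095 0.1191 0.07  ]
top yellow [212.5 242.6] 89 [0.3474 0.1002 0.07  ]
top blue [46.3 18. ] 115 [0.9204 0.5592 0.07  ]
top blue [136.7  18.5] 157 [0.9244 0.3208 0.07  ]
top blue [70.8 26.4] 33 [0.8988 0.4928 0.07  ]
top blue [142.7  42.1] 134 [0.8603 0.3016 0.07  ]
top blue [64.5 52.4] 249 [0.8277 0.5042 0.07  ]
top blue [150.2  62.9] 163 [0.8047 0.279  0.07  ]
top blue [40.4 59.4] 40 [0.8073 0.5659 0.07  ]
top blue [126.2  59.8] 45 [0.8115 0.3419 0.07  ]
top blue [175.9 179.8] 87 [0.5015 0.1982 0.07  ]
top green [111.6 180.5] 81 [0.4953 0.3604 0.07  ]
top green [100.9 227.5] 66 [0.3767 0.3798 0.07  ]
top pink [143.2 177.8] 88 [0.5043 0.2809 0.07  ]
scene yellow [304.  165.6] 45 [0.373  0.1031 0.07  ]
scene yellow [298.4 199.2] 73 [0.51   0.1173 0.07  ]
scene yellow [287.8 244.2] 80 [0.6635 0.1265 0.07  ]
scene yellow [410.3 336.2] 177 [0.8245 0.3937 0.07  ]
scene yellow [447.1 351.9] 72 [0.8388 0.4579 0.07  ]
scene yellow [394.1 359.7] 180 [0.8808 0.3681 0.07  ]
scene yellow [433.1 360.2] 202 [0.8625 0.4339 0.07  ]
scene yellow [454.  369.8] 70 [0.8712 0.4686 0.07  ]
scene yellow [416.1 377.9] 78 [0.9047 0.4062 0.07  ]
scene blue [331.1 203. ] 66 [0.5012 0.1961 0.07  ]
scene blue [352.6 351.5] 2591 [0.8852 0.2962 0.07  ]
scene blue [475.  359.8] 1116 [0.8411 0.5047 0.07  ]
scene green [411.5 191.6] 50 [0.402  0.3816 0.07  ]
scene green [399.9 214.4] 72 [0.4954 0.3582 0.07  ]
scene pink [365.5 210.4] 76 [0.5043 0.2788 0.07  ]
```

View pics/c1.png

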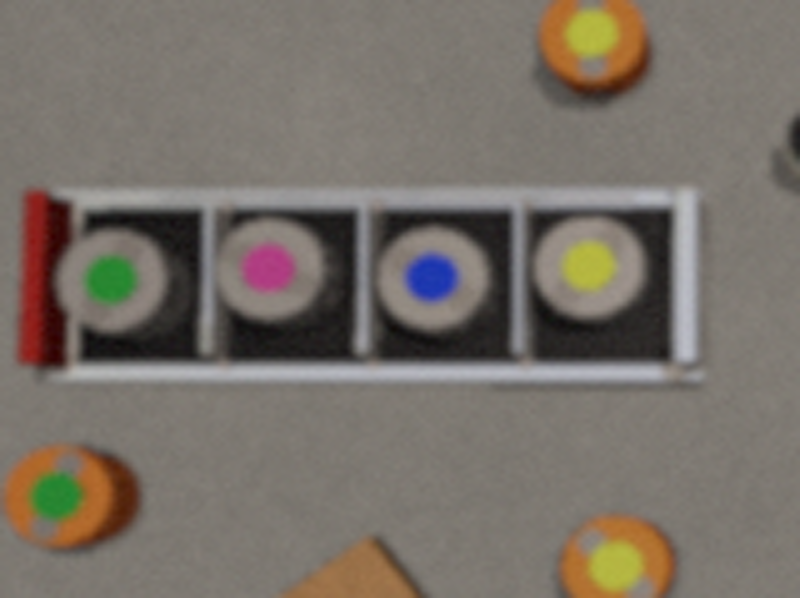

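View pics/c2.png

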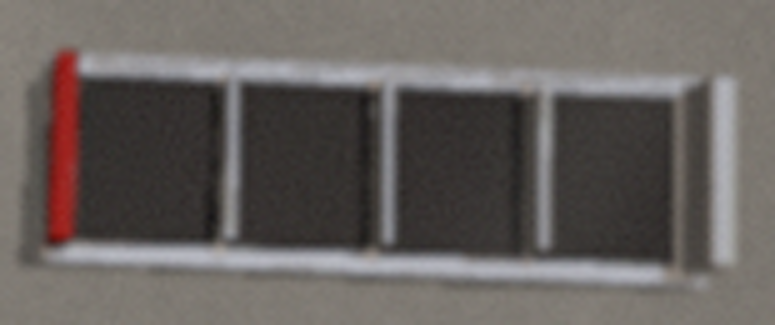

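```bash
cat > fit.py <<'E'
from h import *
from scipy.optimize import least_squares
g=cv2.cvtColor(cv2.imread("pics/top0.png"),cv2.COLOR_BGR2GRAY).astype(float)
def cross(col,r0,r1,up):
    p=g[r0:r1,col]; 
    t=(60+np.percentile(p,90))/2 if 0 else 95
    for i in range(len(p)-1):
        if (p[i]-t)*(p[i+1]-t)<0 and ((p[i+1]>p[i])==up): return r0+i+(t-p[i])/(p[i+1]-p[i])
def fit(cols,rows,divs,guess):
    back=[];front=[];dv=[]
    for c in cols:
        b=cross(c,rows[0]-10,rows[0]+10,False); f=cross(c,rows[1]-10,rows[1]+10,True)
        if b: back.append(ray("top",(c,b),.02)[:2])
        if f: front.append(ray("top",(c,f),.02)[:2])
    for j,(dc,y) in enumerate(divs):
        for r in range(rows[0]+4,rows[1]-4,2):
            p=g[r,dc-4:dc+5]; w=np.clip(p-p.min()-40,0,None)
            if w.sum()>20: dv.append((ray("top",((w*np.arange(dc-4,dc+5)).sum()/w.sum(),r),.048)[:2],y))
    def loc(P,x): c,s=np.cos(x[2]),np.sin(x[2]); d=np.array(P)-x[:2]; return np.c_[d@[c,s],d@[-s,c]]
    def res(x):
        return np.r_[loc(back,x)[:,0]-.045,loc(front,x)[:,0]+.045,loc([d[0] for d in dv],x)[:,1]-[d[1] for d in dv]]
    o=least_squares(res,guess,loss="soft_l1",f_scale=.002); r=res(o.x)*1000
    nb,nf=len(back),len(front)
    print("pose",o.x.round(4),"rms mm",r.std().round(2),"back",r[:nb].mean().round(2),"front",r[nb:nb+nf].mean().round(2),"div",[round(np.mean([q for q,d in zip(r[nb+nf:],dv) if d[1]==y]),2) for _,y in divs],nb,nf,len(dv))
    return o.x
B=fit([293,300,308,314,327,334,341,346,358,365,372,376,390,396,402],(157,190),[(321,.08),(352,0),(383,-.08)],[.52,-.24,0])
W=fit([113,122,128,140,150,158,170,181,190,200,210,220],(165,198),[(131,.08),(163,0),(195,-.08)],[.5,.24,0])
def pts(x,l,z): c,s=np.cos(x[2]),np.sin(x[2]); return [x[0]+c*l[0]-s*l[1],x[1]+s*l[0]+c*l[1],z]
if __name__=="__main__":
  for n in ("top","scene"):
    im=cv2.resize(cv2.imread(f"pics/{n}0.png"),None,fx=3,fy=3,interpolation=cv2.INTER_CUBIC)
    for x in (B,W):
        for y in (.12,.04,-.04,-.12):
            q=np.array([(proj(n,pts(x,l,.02))+.5)*3-.5 for l in [(.045,y+.037),(.045,y-.037),(-.045,y-.037),(-.045,y+.037)]])
            cv2.polylines(im,[q.round().astype(int)],True,(0,255,0),1)
            print(n,y,np.round(pts(x,(0,y),.02),4)) if n=="top" else 0
        for y in (.08,0,-.08):
            q=np.array([(proj(n,pts(x,l,.048))+.5)*3-.5 for l in [(.045,y),(-.045,y)]])
            cv2.polylines(im,[q.round().astype(int)],False,(255,0,255),1)
        for y in (.161,.173):
            q=np.array([(proj(n,pts(x,l,.059))+.5)*3-.5 for l in [(.049,y),(-.049,y)]])
            cv2.polylines(im,[q.round().astype(int)],False,(255,255,0),1)
    cr=im[400:660,500:1300] if n=="top" else im[440:760,220:1020]
    cv2.imwrite(f"pics/fit_{n}.png",cr)
E
python3 fit.py
```

```text
pose [ 0.5369 -0.2486 -0.011 ] rms mm 1.13 back -1.58 front 1.8 div [np.float64(-0.31), np.float64(0.0), np.float64(0.31)] 14 13 39
pose [0.5023 0.2351 0.0252] rms mm 1.96 back -1.09 front 1.1 div [np.float64(0.19), np.float64(0.04), np.float64(-1.12)] 12 12 39
top 0.12 [ 0.5383 -0.1286  0.02  ]
top 0.04 [ 0.5374 -0.2086  0.02  ]
top -0.04 [ 0.5365 -0.2886  0.02  ]
top -0.12 [ 0.5356 -0.3686  0.02  ]
top 0.12 [0.4993 0.3551 0.02  ]
top 0.04 [0.5013 0.2751 0.02  ]
top -0.04 [0.5033 0.1952 0.02  ]
top -0.12 [0.5053 0.1152 0.02  ]
```

```bash
python3 -c "
import cv2,numpy as np
a=cv2.imread('pics/fit_top.png');b=cv2.imread('pics/fit_scene.png');cv2.imwrite('pics/fitb.png',np.vstack([a,b]))"
```

```text
(no output)
```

View pics/fitb.png

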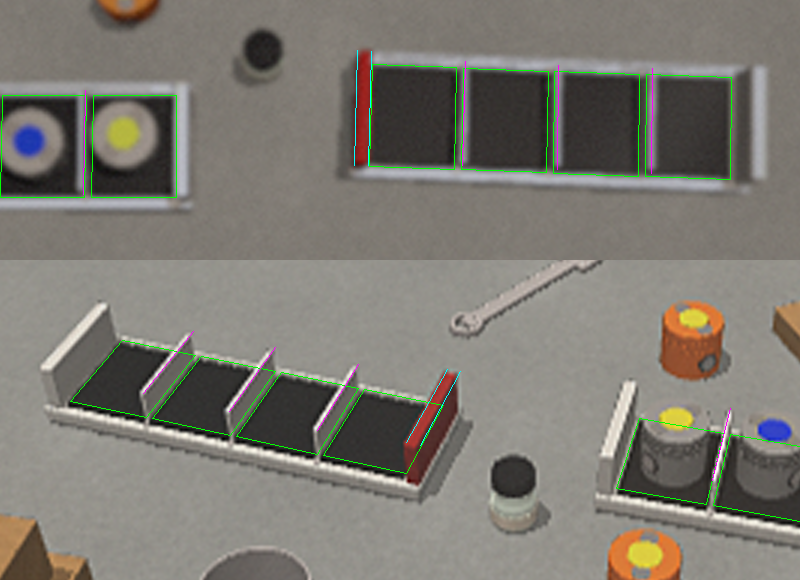

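Rack fits agree with both cameras: pads and dividers line up to about 2 mm, and both views put the crowns at z = 0.07. The build rack's red end is at +y. Moving above the green piston first.

send_rows:
  rows:
    - [0,0,0.2,0]
    - [0,0,0.3,0]
    - [0.758,-0.866,0.3,-0.185]
    - [0.758,-0.866,0.3,-0.185]
    - [0.758,-0.866,0.3,-0.185]
    - [0.758,-0.866,0.3,-0.185]
    - [0.758,-0.866,0.3,-0.185]
    - [0.758,-0.866,0.3,-0.185]
    - [0.758,-0.866,0.3,-0.185]
    - [0.758,-0.866,0.3,-0.185]
    - [0.758,-0.866,0.3,-0.185]
    - [0.758,-0.866,0,-0.185]
    - [0.758,-0.866,-0.3,-0.185]
    - [0.758,-0.866,-0.36,-0.185]
    - [0.758,-0.866,-0.36,-0.185]
    - [0.758,-0.866,-0.36,-0.185]
  jaw: 0
  newtons: 40

```text
time: 2.1
eef_pos: [0.4958, 0.3605, 0.1413]
tcp_rot: [0.707, 0.707, 0.0, 0.0]
contact_force: [-0.4, 0.1, -0.3]
opening: 1.005
```

```bash
python3 - <<'E'
from plant import monitor, imaging
import cv2
s=monitor.get_state(); print(s["time"],s["eef_pos"].round(4),s["tcp_rot"].round(4),s["qpos"].round(2),s["contact_force"].round(2))
c=imaging.calibration("wrist"); print(c)
cv2.imwrite("pics/w1.png",imaging.read_camera("wrist")[:,:,::-1])
E
```

```text
2.1 [0.4958 0.3605 0.1413] [7.067e-01 7.075e-01 4.000e-04 1.000e-04] [0.46 0.26 1.82 0.   1.07 0.46] [-0.37  0.11 -0.28]
{'intrinsics': array([[297.31863964,   0.        , 260.78525225],
       [  0.        , 297.31863964, 195.69311085],
       [  0.        ,   0.        ,   1.        ]]), 'cam_to_world': array([[ 9.99998586e-01, -1.41742919e-03, -9.04712290e-04,
         4.95064406e-01],
       [ 1.62777631e-03,  9.50945811e-01,  3.09353219e-01,
         4.39715783e-01],
       [ 4.21846080e-04, -3.09354254e-01,  9.50946774e-01,
         2.66919739e-01],
       [ 0.00000000e+00,  0.00000000e+00,  0.00000000e+00,
         1.00000000e+00]])}
```

View pics/w1.png

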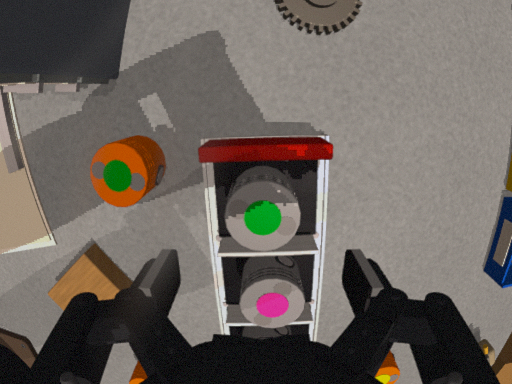

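The wrist view shows the green-dab bare piston at (263,217), next to the red plate at (265,150). The orange green-dab look-alike is off to the left at (118,175). I'll cross-check the position with the fisheye model.

```bash
cat >> h.py <<'E'
def wray(uv,z,c):
    K=c["intrinsics"];T=c["cam_to_world"]; d=np.array([uv[0]-K[0,2],uv[1]-K[1,2]]); r=np.hypot(*d); th=r/K[0,0]
    v=np.array([np.sin(th)*d[0]/r,-np.sin(th)*d[1]/r,-np.cos(th)]); v=T[:3,:3]@v; o=T[:3,3]
    return o+v*(z-o[2])/v[2]
E
python3 - <<'E'
from h import *
c=imaging.calibration("wrist"); im=cv2.imread("pics/w1.png")[:,:,::-1].copy()
d=dabs(im)
for k in ("green","pink"):
  for ce,a in d[k]:
    if a>100: print(k,ce,a,wray(ce,.07,c).round(4))
from plant import monitor; print(monitor.get_state()["eef_pos"])
E
```

```text
green [117.  175.5] 661 [0.3894 0.3914 0.07  ]
green [262.2 217.3] 1045 [0.4977 0.3592 0.07  ]
pink [272.  304.7] 646 [0.5062 0.2791 0.07  ]
[0.49698116 0.36086042 0.14319848]
```

```bash
python3 - <<'E'
from plant import monitor, imaging
for i in range(4):
  s=monitor.get_state();c=imaging.calibration("wrist"); print(s["time"],s["eef_pos"].round(4),c["cam_to_world"][:3,3].round(4),s["dq"].round(3)); imaging.read_camera("wrist")
E
```

```text
2.15 [0.497  0.3609 0.1432] [0.4958 0.4399 0.2689] [-0.004 -0.023 -0.025 -0.    -0.005  0.001]
2.2 [0.4976 0.361  0.1441] [0.4962 0.4399 0.2699] [-0.004 -0.013 -0.005  0.001 -0.001  0.001]
2.25 [0.4977 0.3609 0.1443] [0.4963 0.4398 0.2701] [-0.004 -0.003  0.008 -0.001 -0.005  0.001]
2.3 [0.4975 0.3607 0.1441] [0.4962 0.4396 0.2699] [-0.004  0.004  0.012  0.    -0.004  0.   ]
```

send_rows:
  rows:
    - [-0.005,-0.005,-0.1,0]
    - [-0.005,-0.005,-0.2,0]
    - [-0.005,-0.005,-0.25,0]
    - [-0.005,-0.005,-0.28,0]
    - [-0.005,-0.005,-0.28,0]
    - [-0.005,-0.005,-0.28,0]
    - [-0.005,-0.005,-0.28,0]

```text
time: 3.22
eef_pos: [0.4948, 0.3584, 0.0574]
tcp_rot: [0.707, 0.707, 0.001, 0.0]
contact_force: [-0.2, -0.1, -0.1]
opening: 0.999
```

send_rows:
  rows:
    - [0.003,0.003,-0.02,0]
    - [0.003,0.003,-0.037,0]
    - [0.003,0.003,-0.037,0]
    - [0.003,0.003,-0.037,0]

```text
time: 3.72
eef_pos: [0.495, 0.3589, 0.045]
tcp_rot: [0.707, 0.707, -0.0, -0.0]
contact_force: [-0.4, -0.0, 0.0]
opening: 1.0
```

send_rows:
  rows:
    - [0,0,0,0]
    - [0,0,0,0]
    - [0,0,0,0]
    - [0,0,0,0]
    - [0,0,0,0]
    - [0,0,0,0]
    - [0,0,0,0]
    - [0,0,0,0]
  jaw: 1
  newtons: 40

```text
time: 4.72
eef_pos: [0.4957, 0.3592, 0.0458]
tcp_rot: [0.707, 0.707, 0.001, 0.0]
contact_force: [1.5, 0.6, 4.3]
opening: 0.648
```

send_rows:
  rows:
    - [0,0,0.05,0]
    - [0,0,0.12,0]
    - [0,0,0.22,0]
    - [0,0,0.32,0]
    - [0,0,0.36,0]
    - [0,0,0.36,0]
    - [0,0,0.36,0]

```text
time: 5.6
eef_pos: [0.4941, 0.3585, 0.1516]
tcp_rot: [0.707, 0.707, -0.001, -0.0]
contact_force: [0.3, -0.0, -2.6]
opening: 0.647
```

send_rows:
  rows:
    - [0.01,-0.1,0,0]
    - [0.02,-0.25,0,0]
    - [0.03,-0.4,0,0]
    - [0.05,-0.55,0,0]
    - [0.06,-0.7,0,0]
    - [0.07,-0.85,0,0]
    - [0.08,-1,0,0]

```text
time: 6.48
eef_pos: [0.518, 0.0576, 0.1516]
tcp_rot: [0.707, 0.707, -0.001, -0.001]
contact_force: [0.9, 1.4, -1.9]
opening: 0.646
```

send_rows:
  rows:
    - [0.02,-0.15,0,0]
    - [0.03,-0.3,0,0]
    - [0.04,-0.45,0,0]
    - [0.05,-0.55,0,0]
    - [0.067,-0.61,0,0]
    - [0.067,-0.627,0,0]
    - [0.067,-0.627,0,0]
    - [0.067,-0.627,0,0]
    - [0.067,-0.627,0,0]

```text
time: 7.6
eef_pos: [0.5391, -0.1283, 0.1532]
tcp_rot: [0.707, 0.707, 0.0, -0.0]
contact_force: [0.1, 0.3, -2.8]
opening: 0.645
```

```bash
python3 - <<'E'
from h import *
from plant import monitor
s=monitor.get_state(); print(s["time"],s["eef_pos"].round(4),s["tcp_rot"].round(4),s["contact_force"].round(1))
im=imaging.read_camera("wrist"); cv2.imwrite("pics/w2.png",im[:,:,::-1])
E
```

```text
7.6 [ 0.5391 -0.1283  0.1532] [ 7.068e-01  7.074e-01  0.000e+00 -1.000e-04] [ 0.1  0.3 -2.8]
```

View pics/w2.png

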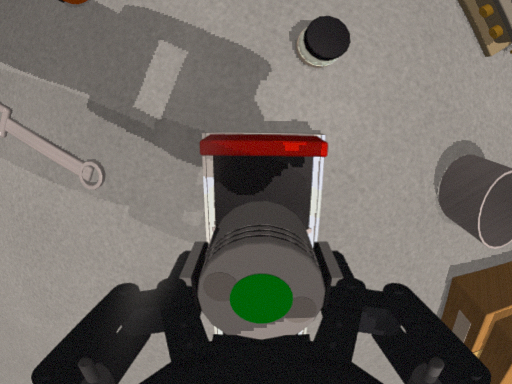

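The wrist view shows green held, over the bay next to the red plate at (264,147).

```bash
python3 - <<'E'
from h import *
c=imaging.calibration("wrist")
im=cv2.imread("pics/w2.png")[:,:,::-1].copy()
hsv=cv2.cvtColor(im,cv2.COLOR_RGB2HSV); m=cv2.inRange(hsv,(0,150,50),(6,255,255))|cv2.inRange(hsv,(174,150,50),(180,255,255))
m[:120]=0;m[175:]=0
for col in (215,240,264,290,315):
    r=np.where(m[:,col])[0]; print(col,r.min(),r.max(),im[r.min():r.max()+1:3,col,0])
cols=np.where(m[140])[0];print(cols.min(),cols.max())
for u,v in ((201.5,136),(328,134.5),(201.5,155),(328,155),(264,135),(264,156)): print(u,v,wray((u,v),.059,c).round(4))
cv2.imwrite("pics/w2c.png",cv2.resize(im[120:260,180:345,::-1],None,fx=4,fy=4,interpolation=cv2.INTER_CUBIC))
E
```

```text
215 135 155 [ 77  75 120 114 110 116 108]
240 135 155 [ 78  76 118 131 127 120 104]
264 135 155 [ 79  73 123 133 135 128 126]
290 136 156 [ 74  74 141 192 193 132 119]
315 137 155 [ 74  74 122 134 133 130 105]
202 321
201.5 136 [ 0.4941 -0.0737  0.059 ]
328 134.5 [ 0.589  -0.0723  0.059 ]
201.5 155 [ 0.4935 -0.0883  0.059 ]
328 155 [ 0.5897 -0.088   0.059 ]
264 135 [ 0.5409 -0.0735  0.059 ]
264 156 [ 0.5409 -0.0894  0.059 ]
```

View pics/w2c.png

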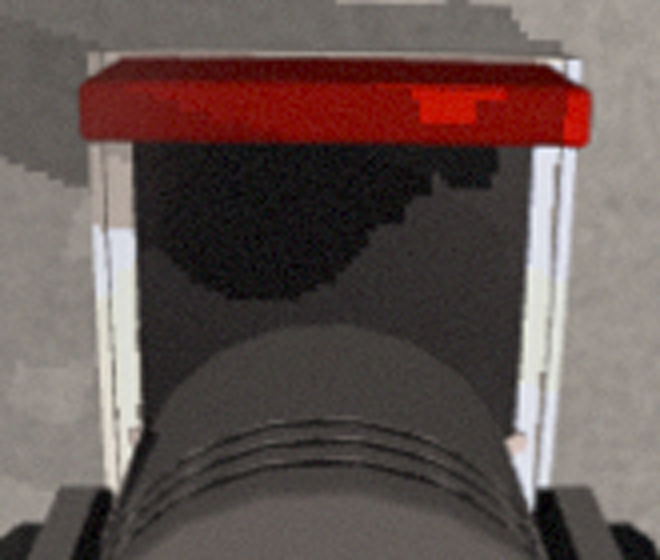

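send_rows:
  rows:
    - [0,-0.004,-0.08,0]
    - [0,-0.004,-0.18,0]
    - [0,-0.004,-0.26,0]
    - [0,-0.004,-0.3,0]
    - [0,-0.004,-0.32,0]
    - [0,-0.004,-0.32,0]
    - [0,-0.004,-0.32,0]

```text
time: 8.52
eef_pos: [0.54, -0.1306, 0.0583]
tcp_rot: [0.707, 0.707, 0.0, 0.001]
contact_force: [0.5, -0.1, -2.3]
opening: 0.643
```

send_rows:
  rows:
    - [0,0.003,-0.015,0]
    - [0,0.003,-0.028,0]
    - [0,0.003,-0.036,0]
    - [0,0.003,-0.036,0]
    - [0,0.003,-0.036,0]

```text
time: 9.15
eef_pos: [0.5392, -0.1294, 0.0464]
tcp_rot: [0.707, 0.707, -0.0, -0.0]
contact_force: [0.3, -0.2, -1.8]
opening: 0.646
```

send_rows:
  rows:
    - [0,0,-0.004,0]
    - [0,0,-0.005,0]
    - [0,0,-0.005,0]

```text
time: 9.52
eef_pos: [0.5394, -0.1295, 0.0459]
tcp_rot: [0.707, 0.707, -0.0, 0.0]
contact_force: [-3.9, 0.1, 5.5]
opening: 0.646
```

send_rows:
  rows:
    - [0,0,0,0]
    - [0,0,0,0]
    - [0,0,0,0]
    - [0,0,0,0]
    - [0,0,0,0]
    - [0,0,0,0]
  jaw: 0

```text
time: 10.28
eef_pos: [0.5392, -0.1294, 0.0449]
tcp_rot: [0.707, 0.707, -0.0, 0.0]
contact_force: [0.6, -0.8, 0.6]
opening: 0.999
```

send_rows:
  rows:
    - [0,0,0.06,0]
    - [0,0,0.15,0]
    - [0,0,0.3,0]
    - [0,0,0.35,0]
    - [0,0,0.35,0]
    - [0,0,0.35,0]

```text
time: 11.02
eef_pos: [0.5382, -0.129, 0.1484]
tcp_rot: [0.707, 0.707, -0.001, -0.001]
contact_force: [-0.1, 0.2, -0.3]
opening: 1.001
```

```bash
cat > look.py <<'E'
import sys
from h import *
from plant import monitor
tag,cols=sys.argv[1],sys.argv[2].split(",")
s=monitor.get_state(); print(s["time"],s["eef_pos"].round(4),s["tcp_rot"].round(4))
c=imaging.calibration("wrist")
im=imaging.read_camera("wrist"); cv2.imwrite(f"pics/w{tag}.png",im[:,:,::-1]); d=dabs(im)
for k in cols:
    for ce,a in d[k]:
        if a>150: print(k,ce,a,wray(ce,.07,c).round(4))
for n in ("top","scene"):
    im=imaging.read_camera(n); cv2.imwrite(f"pics/{n}{tag}.png",im[:,:,::-1]); d=dabs(im)
    for k in cols:
        for ce,a in d[k]:
            q=ray(n,ce,.07)
            if q[0]<.6: print(n,k,ce,a,q.round(4))
E
python3 look.py 3 green
```

```text
11.025 [ 0.5382 -0.129   0.1484] [ 7.073e-01  7.069e-01 -5.000e-04 -1.300e-03]
green [262.7 212.7] 990 [ 0.5388 -0.1292  0.07  ]
top green [100.9 227.5] 66 [0.3767 0.3798 0.07  ]
scene green [198.8 188.1] 62 [ 0.5393 -0.1307  0.07  ]
scene green [411.5 191.6] 50 [0.402  0.3816 0.07  ]
```

View pics/w3.png

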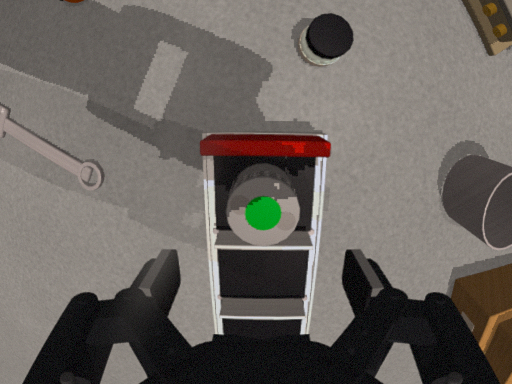

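Green stands upright in the first bay at (263,213), measured at (0.539,-0.129). Next is pink.

send_rows:
  rows:
    - [-0.01,0.1,0,0]
    - [-0.02,0.27,0,0]
    - [-0.03,0.45,0,0]
    - [-0.05,0.63,0,0]
    - [-0.06,0.81,0,0]
    - [-0.08,1,0,0]

```text
time: 11.92
eef_pos: [0.5145, 0.1721, 0.149]
tcp_rot: [0.707, 0.707, -0.001, -0.0]
contact_force: [1.3, 0.5, 0.6]
opening: 1.003
```

send_rows:
  rows:
    - [-0.01,0.15,0,0]
    - [-0.02,0.27,0,0]
    - [-0.031,0.34,0,0]
    - [-0.031,0.362,0,0]
    - [-0.031,0.362,-0.05,0]
    - [-0.031,0.362,-0.05,0]
    - [-0.031,0.362,-0.05,0]
    - [-0.031,0.362,-0.05,0]

```text
time: 12.92
eef_pos: [0.5063, 0.2787, 0.1352]
tcp_rot: [0.708, 0.707, 0.0, 0.0]
contact_force: [-0.3, -0.2, 0.1]
opening: 1.003
```

```bash
python3 look.py 4 pink
```

```text
12.925 [0.5063 0.2787 0.1352] [7.076e-01 7.067e-01 2.000e-04 1.000e-04]
pink [259.3 217.2] 1138 [0.5047 0.2802 0.07  ]
top pink [143.5 177.8] 86 [0.5044 0.2802 0.07  ]
scene pink [365.4 210.4] 77 [0.5044 0.2786 0.07  ]
```

View pics/w4.png

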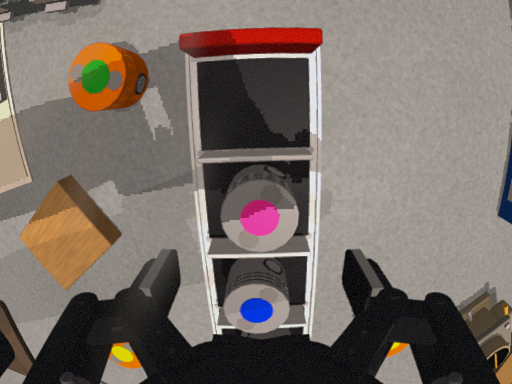

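Pink's dab is at (260,217) on the bare piston, centred between the open fingers. Descending and gripping.

send_rows:
  rows:
    - [-0.005,0.003,-0.1,0]
    - [-0.005,0.003,-0.18,0]
    - [-0.005,0.003,-0.23,0]
    - [-0.005,0.003,-0.26,0]
    - [-0.005,0.003,-0.28,0]
    - [-0.005,0.003,-0.295,0]
    - [-0.005,0.003,-0.295,0]
    - [-0.005,0.003,-0.295,0]

```text
time: 14.08
eef_pos: [0.5047, 0.2802, 0.0469]
tcp_rot: [0.707, 0.707, 0.0, 0.0]
contact_force: [-0.1, 0.9, -0.9]
opening: 1.001
```

send_rows:
  rows:
    - [0,-0.001,-0.003,0]
    - [0,-0.001,-0.003,0]
    - [0,-0.001,-0.003,0]
    - [0,-0.001,-0.003,0]
    - [0,-0.001,-0.003,0]
    - [0,-0.001,-0.003,0]
    - [0,-0.001,-0.003,0]
    - [0,-0.001,-0.003,0]
  jaw: 1
  newtons: 40

```text
time: 15.08
eef_pos: [0.5047, 0.2799, 0.046]
tcp_rot: [0.707, 0.707, 0.0, 0.0]
contact_force: [-0.8, -0.0, 6.3]
opening: 0.643
```

send_rows:
  rows:
    - [0,0,0.05,0]
    - [0,0,0.12,0]
    - [0,0,0.22,0]
    - [0,0,0.32,0]
    - [0,0,0.36,0]
    - [0,0,0.36,0]
    - [0,0,0.36,0]

```text
time: 15.95
eef_pos: [0.5033, 0.2794, 0.1517]
tcp_rot: [0.707, 0.707, -0.001, -0.001]
contact_force: [-0.4, 0.3, -1.6]
opening: 0.644
```

send_rows:
  rows:
    - [0.01,-0.1,0,0]
    - [0.02,-0.25,0,0]
    - [0.03,-0.4,0,0]
    - [0.04,-0.55,0,0]
    - [0.05,-0.7,0,0]
    - [0.06,-0.85,0,0]
    - [0.07,-1,0,0]

```text
time: 16.82
eef_pos: [0.5244, -0.0215, 0.1518]
tcp_rot: [0.707, 0.707, -0.001, -0.001]
contact_force: [-0.1, -0.4, -2.1]
opening: 0.641
```

send_rows:
  rows:
    - [0.01,-0.15,0,0]
    - [0.02,-0.3,0,0]
    - [0.03,-0.45,0,0]
    - [0.04,-0.55,0,0]
    - [0.046,-0.61,0,0]
    - [0.046,-0.63,0,0]
    - [0.046,-0.63,0,0]
    - [0.046,-0.63,0,0]
    - [0.046,-0.63,0,0]
    - [0.046,-0.63,0,0]

```text
time: 18.08
eef_pos: [0.5393, -0.2087, 0.1537]
tcp_rot: [0.707, 0.707, 0.0, 0.0]
contact_force: [0.1, -0.2, -1.5]
opening: 0.648
```

send_rows:
  rows:
    - [-0.002,-0.003,-0.08,0]
    - [-0.002,-0.003,-0.18,0]
    - [-0.002,-0.003,-0.26,0]
    - [-0.002,-0.003,-0.3,0]
    - [-0.002,-0.003,-0.32,0]
    - [-0.002,-0.003,-0.335,0]
    - [-0.002,-0.003,-0.345,0]
    - [-0.002,-0.003,-0.345,0]
    - [-0.002,-0.003,-0.345,0]

```text
time: 19.2
eef_pos: [0.5388, -0.2103, 0.0505]
tcp_rot: [0.707, 0.707, 0.0, 0.0]
contact_force: [0.6, -0.0, -1.9]
opening: 0.642
```

send_rows:
  rows:
    - [0,0.002,-0.005,0]
    - [0,0.002,-0.01,0]
    - [0,0.002,-0.014,0]
    - [0,0.002,-0.015,0]
    - [0,0.002,-0.015,0]

```text
time: 19.82
eef_pos: [0.5386, -0.2095, 0.046]
tcp_rot: [0.707, 0.707, -0.0, -0.0]
contact_force: [-3.1, 1.2, 3.7]
opening: 0.648
```

Contact is light (3.7 N), so I'll release and retreat.

send_rows:
  rows:
    - [0,0,0,0]
    - [0,0,0,0]
    - [0,0,0,0]
    - [0,0,0,0]
    - [0,0,0,0]
    - [0,0,0,0]
  jaw: 0

```text
time: 20.58
eef_pos: [0.5386, -0.2095, 0.0455]
tcp_rot: [0.707, 0.707, 0.0, 0.0]
contact_force: [-0.5, -0.5, -0.6]
opening: 1.001
```

send_rows:
  rows:
    - [0,0,0.06,0]
    - [0,0,0.15,0]
    - [0,0,0.3,0]
    - [0,0,0.35,0]
    - [0,0,0.35,0]
    - [0,0,0.35,0]

```text
time: 21.32
eef_pos: [0.5376, -0.209, 0.1489]
tcp_rot: [0.707, 0.707, -0.0, -0.001]
contact_force: [-0.4, -0.1, -0.9]
opening: 0.999
```

```bash
python3 look.py 5 green,pink
```

```text
21.325 [ 0.5376 -0.209   0.1489] [ 7.073e-01  7.070e-01 -4.000e-04 -1.400e-03]
green [263.6 101.9] 1227 [ 0.5387 -0.1294  0.07  ]
pink [262.2 212.4] 1006 [ 0.5379 -0.2091  0.07  ]
top green [306.3 168.8] 78 [ 0.5382 -0.1287  0.07  ]
top green [100.9 227.5] 66 [0.3767 0.3798 0.07  ]
scene green [198.9 188.2] 59 [ 0.5396 -0.1303  0.07  ]
scene green [411.5 191.6] 50 [0.402  0.3816 0.07  ]
scene pink [169.4 182.1] 62 [ 0.5383 -0.2109  0.07  ]
```

View pics/w5.png

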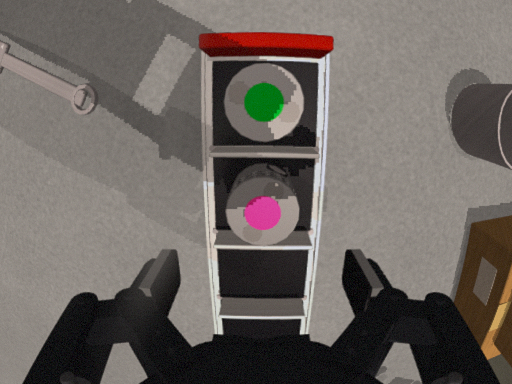

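Green (264,102) and pink (262,212) stand in bays 1 and 2. Next is blue.

send_rows:
  rows:
    - [-0.01,0.1,0,0]
    - [-0.02,0.27,0,0]
    - [-0.04,0.45,0,0]
    - [-0.05,0.63,0,0]
    - [-0.07,0.81,0,0]
    - [-0.09,1,0,0]

```text
time: 22.22
eef_pos: [0.5108, 0.092, 0.1496]
tcp_rot: [0.707, 0.707, -0.0, -0.001]
contact_force: [1.1, 0.5, 0.5]
opening: 0.999
```

send_rows:
  rows:
    - [-0.01,0.15,0,0]
    - [-0.02,0.27,0,0]
    - [-0.03,0.33,0,0]
    - [-0.03,0.355,0,0]
    - [-0.03,0.355,-0.05,0]
    - [-0.03,0.355,-0.05,0]
    - [-0.03,0.355,-0.05,0]
    - [-0.03,0.355,-0.05,0]

```text
time: 23.22
eef_pos: [0.5029, 0.1965, 0.1358]
tcp_rot: [0.708, 0.707, 0.0, 0.0]
contact_force: [-0.8, 0.2, 0.8]
opening: 1.0
```

```bash
python3 look.py 6 blue
```

```text
23.225 [0.5029 0.1965 0.1358] [7.076e-01 7.066e-01 2.000e-04 2.000e-04]
blue [259.9 217.6] 1112 [0.5018 0.1974 0.07  ]
scene blue [331.1 203. ] 66 [0.5012 0.1961 0.07  ]
```

View pics/w6.png

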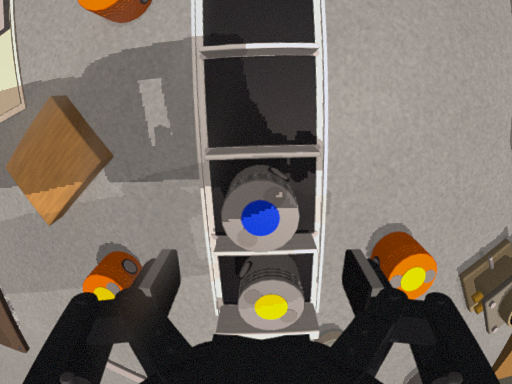

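Blue's dab is at (260,218), centred between the fingers. The orange look-alikes are well outside them.

send_rows:
  rows:
    - [-0.004,0.002,-0.1,0]
    - [-0.004,0.002,-0.18,0]
    - [-0.004,0.002,-0.23,0]
    - [-0.004,0.002,-0.26,0]
    - [-0.004,0.002,-0.28,0]
    - [-0.004,0.002,-0.3,0]
    - [-0.004,0.002,-0.3,0]
    - [-0.004,0.002,-0.3,0]

```text
time: 24.38
eef_pos: [0.5017, 0.1977, 0.0459]
tcp_rot: [0.707, 0.707, 0.0, 0.0]
contact_force: [-1.2, 0.7, 0.2]
opening: 0.998
```

send_rows:
  rows:
    - [0,0,0,0]
    - [0,0,0,0]
    - [0,0,0,0]
    - [0,0,0,0]
    - [0,0,0,0]
    - [0,0,0,0]
    - [0,0,0,0]
    - [0,0,0,0]
  jaw: 1
  newtons: 40

```text
time: 25.38
eef_pos: [0.5019, 0.1977, 0.0461]
tcp_rot: [0.707, 0.707, 0.0, 0.0]
contact_force: [-0.4, 0.7, 6.2]
opening: 0.65
```

send_rows:
  rows:
    - [0,0,0.05,0]
    - [0,0,0.12,0]
    - [0,0,0.22,0]
    - [0,0,0.32,0]
    - [0,0,0.36,0]
    - [0,0,0.36,0]
    - [0,0,0.36,0]

```text
time: 26.25
eef_pos: [0.5003, 0.1974, 0.1519]
tcp_rot: [0.707, 0.707, -0.001, -0.001]
contact_force: [0.0, -0.4, -2.6]
opening: 0.65
```

send_rows:
  rows:
    - [0.01,-0.1,0,0]
    - [0.02,-0.25,0,0]
    - [0.03,-0.4,0,0]
    - [0.04,-0.55,0,0]
    - [0.05,-0.7,0,0]
    - [0.06,-0.85,0,0]
    - [0.07,-1,0,0]

```text
time: 27.12
eef_pos: [0.5214, -0.1036, 0.1518]
tcp_rot: [0.707, 0.707, -0.001, -0.001]
contact_force: [0.2, 0.5, -2.0]
opening: 0.643
```

send_rows:
  rows:
    - [0.01,-0.15,0,0]
    - [0.02,-0.3,0,0]
    - [0.03,-0.45,0,0]
    - [0.04,-0.55,0,0]
    - [0.048,-0.61,0,0]
    - [0.048,-0.625,0,0]
    - [0.048,-0.625,0,0]
    - [0.048,-0.625,0,0]
    - [0.048,-0.625,0,0]
    - [0.048,-0.625,0,0]

```text
time: 28.38
eef_pos: [0.5369, -0.2894, 0.1537]
tcp_rot: [0.707, 0.707, 0.0, 0.0]
contact_force: [0.3, -0.5, -1.9]
opening: 0.647
```

send_rows:
  rows:
    - [0.003,0,-0.08,0]
    - [0.003,0,-0.18,0]
    - [0.003,0,-0.26,0]
    - [0.003,0,-0.3,0]
    - [0.003,0,-0.32,0]
    - [0.003,0,-0.335,0]
    - [0.003,0,-0.345,0]
    - [0.003,0,-0.345,0]
    - [0.003,0,-0.345,0]

```text
time: 29.5
eef_pos: [0.5379, -0.2901, 0.0505]
tcp_rot: [0.707, 0.707, 0.0, 0.0]
contact_force: [0.3, 0.1, -2.4]
opening: 0.646
```

send_rows:
  rows:
    - [0,0.001,-0.005,0]
    - [0,0.001,-0.01,0]
    - [0,0.001,-0.014,0]
    - [0,0.001,-0.014,0]
    - [0,0.001,-0.014,0]

```text
time: 30.12
eef_pos: [0.5377, -0.2896, 0.0462]
tcp_rot: [0.707, 0.707, -0.0, -0.0]
contact_force: [-1.6, 0.8, 2.7]
opening: 0.644
```

send_rows:
  rows:
    - [0,0,0,0]
    - [0,0,0,0]
    - [0,0,0,0]
    - [0,0,0,0]
    - [0,0,0,0]
    - [0,0,0,0]
  jaw: 0

```text
time: 30.88
eef_pos: [0.5377, -0.2896, 0.0458]
tcp_rot: [0.707, 0.707, 0.0, -0.0]
contact_force: [0.4, 0.6, 0.4]
opening: 0.998
```

send_rows:
  rows:
    - [0,0,0.06,0]
    - [0,0,0.15,0]
    - [0,0,0.3,0]
    - [0,0,0.35,0]
    - [0,0,0.35,0]
    - [0,0,0.35,0]

```text
time: 31.62
eef_pos: [0.5368, -0.2889, 0.149]
tcp_rot: [0.707, 0.707, -0.0, -0.002]
contact_force: [0.1, 0.6, 0.0]
opening: 0.999
```

```bash
python3 look.py 7 green,pink,blue
```

```text
31.625 [ 0.5368 -0.2889  0.149 ] [ 7.073e-01  7.070e-01 -2.000e-04 -1.500e-03]
green [264.8   3.2] 224 [ 0.5387 -0.1387  0.07  ]
pink [263.6 101.9] 1256 [ 0.5379 -0.2094  0.07  ]
blue [262.2 213.2] 995 [ 0.537  -0.2898  0.07  ]
top green [306.4 168.8] 77 [ 0.5383 -0.129   0.07  ]
top green [100.9 227.5] 66 [0.3767 0.3798 0.07  ]
top pink [338.  170.2] 94 [ 0.5368 -0.2082  0.07  ]
scene green [198.8 188.1] 62 [ 0.5393 -0.1307  0.07  ]
scene green [411.5 191.6] 50 [0.402  0.3816 0.07  ]
scene pink [169.4 182.1] 61 [ 0.5383 -0.2109  0.07  ]
scene blue [140.7 176.3] 56 [ 0.5374 -0.2913  0.07  ]
```

View pics/w7.png

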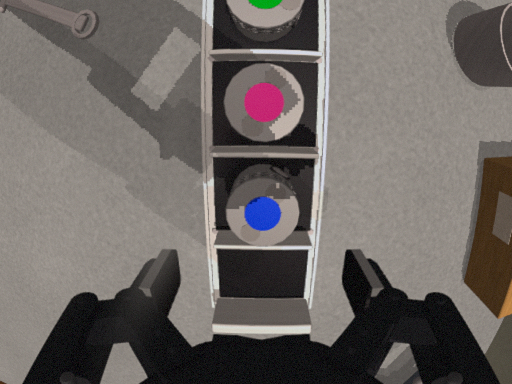

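Blue is in bay 3 at (262,213), upright. The last one is the bare piston with the yellow dab, in the rack.

send_rows:
  rows:
    - [-0.01,0.1,0,0]
    - [-0.02,0.27,0,0]
    - [-0.03,0.45,0,0]
    - [-0.04,0.63,0,0]
    - [-0.05,0.81,0,0]
    - [-0.06,1,0,0]

```text
time: 32.52
eef_pos: [0.5189, 0.012, 0.1499]
tcp_rot: [0.707, 0.707, -0.0, -0.001]
contact_force: [2.0, 0.1, -0.6]
opening: 1.0
```

send_rows:
  rows:
    - [-0.01,0.15,0,0]
    - [-0.02,0.27,0,0]
    - [-0.03,0.33,0,0]
    - [-0.03,0.357,0,0]
    - [-0.03,0.357,-0.05,0]
    - [-0.03,0.357,-0.05,0]
    - [-0.03,0.357,-0.05,0]
    - [-0.03,0.357,-0.05,0]

```text
time: 33.52
eef_pos: [0.511, 0.1169, 0.136]
tcp_rot: [0.708, 0.707, 0.0, 0.0]
contact_force: [-0.1, -0.1, 0.8]
opening: 1.0
```

```bash
python3 look.py 8 yellow
```

```text
33.525 [0.511  0.1169 0.136 ] [7.076e-01 7.066e-01 1.000e-04 2.000e-04]
yellow [422.3 198.6] 646 [0.6326 0.1314 0.07  ]
yellow [263.  221.1] 756 [0.512  0.1151 0.07  ]
yellow [ 78.7 224.1] 487 [0.3631 0.1098 0.07  ]
top yellow [213.4 242.6] 72 [0.3475 0.0979 0.07  ]
scene yellow [296.7 199.6] 30 [0.5126 0.1136 0.07  ]
```

View pics/w8.png

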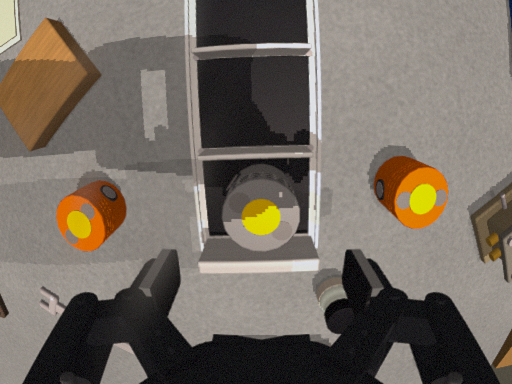

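Yellow's dab is at (262,217) on the bare piston in the rack. A shadow clips its mask, so I'm keeping the earlier two-camera value (0.510, 0.118). The two orange look-alikes at (80,225) and (422,198) sit clear of the fingers.

send_rows:
  rows:
    - [-0.003,0.003,-0.1,0]
    - [-0.003,0.003,-0.18,0]
    - [-0.003,0.003,-0.23,0]
    - [-0.003,0.003,-0.26,0]
    - [-0.003,0.003,-0.28,0]
    - [-0.003,0.003,-0.3,0]
    - [-0.003,0.003,-0.3,0]
    - [-0.003,0.003,-0.3,0]

```text
time: 34.67
eef_pos: [0.5101, 0.1184, 0.0462]
tcp_rot: [0.707, 0.707, 0.0, 0.0]
contact_force: [0.0, 0.0, 0.1]
opening: 0.998
```

send_rows:
  rows:
    - [0,0,0,0]
    - [0,0,0,0]
    - [0,0,0,0]
    - [0,0,0,0]
    - [0,0,0,0]
    - [0,0,0,0]
    - [0,0,0,0]
    - [0,0,0,0]
  jaw: 1
  newtons: 40

```text
time: 35.67
eef_pos: [0.5103, 0.1184, 0.0464]
tcp_rot: [0.707, 0.707, 0.0, 0.0]
contact_force: [0.4, 0.0, 5.3]
opening: 0.646
```

send_rows:
  rows:
    - [0,0,0.05,0]
    - [0,0,0.12,0]
    - [0,0,0.22,0]
    - [0,0,0.32,0]
    - [0,0,0.36,0]
    - [0,0,0.36,0]
    - [0,0,0.36,0]

```text
time: 36.55
eef_pos: [0.5087, 0.1183, 0.1522]
tcp_rot: [0.707, 0.707, -0.001, -0.001]
contact_force: [0.1, 0.8, -1.5]
opening: 0.643
```

send_rows:
  rows:
    - [0.01,-0.1,0,0]
    - [0.02,-0.25,0,0]
    - [0.03,-0.4,0,0]
    - [0.04,-0.55,0,0]
    - [0.045,-0.7,0,0]
    - [0.05,-0.85,0,0]
    - [0.06,-1,0,0]

```text
time: 37.42
eef_pos: [0.5267, -0.1827, 0.1519]
tcp_rot: [0.707, 0.707, -0.0, -0.002]
contact_force: [-0.0, 0.1, -1.1]
opening: 0.646
```

send_rows:
  rows:
    - [0.01,-0.15,0,0]
    - [0.015,-0.3,0,0]
    - [0.02,-0.45,0,0]
    - [0.025,-0.55,0,0]
    - [0.031,-0.61,0,0]
    - [0.031,-0.626,0,0]
    - [0.031,-0.626,0,0]
    - [0.031,-0.626,0,0]
    - [0.031,-0.626,0,0]
    - [0.031,-0.626,0,0]

```text
time: 38.67
eef_pos: [0.5372, -0.3689, 0.154]
tcp_rot: [0.707, 0.707, 0.0, 0.0]
contact_force: [0.0, 0.8, -1.9]
opening: 0.647
```

send_rows:
  rows:
    - [-0.001,-0.001,-0.08,0]
    - [-0.001,-0.001,-0.18,0]
    - [-0.001,-0.001,-0.26,0]
    - [-0.001,-0.001,-0.3,0]
    - [-0.001,-0.001,-0.32,0]
    - [-0.001,-0.001,-0.335,0]
    - [-0.001,-0.001,-0.345,0]
    - [-0.001,-0.001,-0.345,0]
    - [-0.001,-0.001,-0.345,0]

```text
time: 39.8
eef_pos: [0.537, -0.3699, 0.0508]
tcp_rot: [0.707, 0.707, 0.0, 0.0]
contact_force: [0.5, -0.8, -1.5]
opening: 0.646
```

send_rows:
  rows:
    - [0,0,-0.005,0]
    - [0,0,-0.01,0]
    - [0,0,-0.014,0]
    - [0,0,-0.014,0]
    - [0,0,-0.014,0]

```text
time: 40.42
eef_pos: [0.5368, -0.3697, 0.0465]
tcp_rot: [0.707, 0.707, -0.0, -0.0]
contact_force: [-2.3, 2.1, 2.8]
opening: 0.645
```

send_rows:
  rows:
    - [0,0,0,0]
    - [0,0,0,0]
    - [0,0,0,0]
    - [0,0,0,0]
    - [0,0,0,0]
    - [0,0,0,0]
  jaw: 0

```text
time: 41.18
eef_pos: [0.5368, -0.3697, 0.0461]
tcp_rot: [0.707, 0.707, 0.0, 0.0]
contact_force: [-0.5, 0.6, 0.6]
opening: 1.004
```

send_rows:
  rows:
    - [0,0,0.06,0]
    - [0,0,0.15,0]
    - [0,0,0.3,0]
    - [0,0,0.45,0]
    - [0,0,0.5,0]
    - [0,0,0.5,0]

```text
time: 41.92
eef_pos: [0.5372, -0.3701, 0.1978]
tcp_rot: [0.707, 0.707, 0.0, 0.002]
contact_force: [0.7, 0.6, -0.3]
opening: 1.006
```

send_rows:
  rows:
    - [0,0.15,0.1,0]
    - [0,0.3,0.2,0]
    - [0,0.5,0.3,0]
    - [0,0.7,0.3,0]
    - [0,0.85,0.3,0]
    - [0,1,0.3,0]
    - [0,1,0.3,0]
    - [0,1,0.3,0]

```text
time: 42.92
eef_pos: [0.5362, -0.0699, 0.2843]
tcp_rot: [0.707, 0.707, -0.001, -0.001]
contact_force: [0.4, -0.7, 0.4]
opening: 0.999
```

send_rows:
  rows:
    - [0,0.15,0,0]
    - [0,0.3,0,0]
    - [0,0.5,0,0]
    - [0,0.7,0,0]
    - [0,0.85,0,0]
    - [0,1,0,0]
    - [0,1,0,0]
    - [0,1,0,0]

```text
time: 43.92
eef_pos: [0.5372, 0.2289, 0.2852]
tcp_rot: [0.708, 0.707, -0.001, -0.0]
contact_force: [-0.3, -0.2, 0.6]
opening: 1.001
```

```bash
python3 look.py 9 green,pink,blue,yellow
```

```text
43.925 [0.5372 0.2289 0.2852] [ 7.077e-01  7.065e-01 -8.000e-04 -1.000e-04]
green [134.6  47.6] 276 [0.3866 0.382  0.07  ]
yellow [455.9  40.7] 736 [0.7906 0.4092 0.07  ]
yellow [483.1  54.9] 221 [0.841  0.3996 0.07  ]
yellow [339.5 240.6] 266 [0.6393 0.1349 0.07  ]
yellow [133.5 253.2] 201 [0.358  0.1123 0.07  ]
top green [306.4 168.8] 77 [ 0.5383 -0.129   0.07  ]
top pink [338.2 170.2] 75 [ 0.5368 -0.2087  0.07  ]
top blue [370.4 171.3] 79 [ 0.5362 -0.2892  0.07  ]
top yellow [402.5 172.5] 88 [ 0.5353 -0.3692  0.07  ]
top yellow [212.7 242.4] 86 [0.3479 0.0997 0.07  ]
scene green [198.8 188.1] 62 [ 0.5393 -0.1307  0.07  ]
scene green [411.5 191.6] 50 [0.402  0.3816 0.07  ]
scene pink [169.4 182.1] 61 [ 0.5383 -0.2109  0.07  ]
scene blue [140.7 176.3] 56 [ 0.5374 -0.2913  0.07  ]
scene yellow [303.7 165.6] 43 [0.3732 0.1023 0.07  ]
scene yellow [113.  170.8] 60 [ 0.537  -0.3709  0.07  ]
```

```bash
python3 -c "
import cv2,numpy as np
a=cv2.imread('pics/top9.png')[130:260,80:440];b=cv2.imread('pics/scene9.png')[140:280,80:440]
cv2.imwrite('pics/f9.png',cv2.resize(np.vstack([a,b]),None,fx=2.2,fy=2.2,interpolation=cv2.INTER_CUBIC))"
```

```text
(no output)
```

View pics/f9.png

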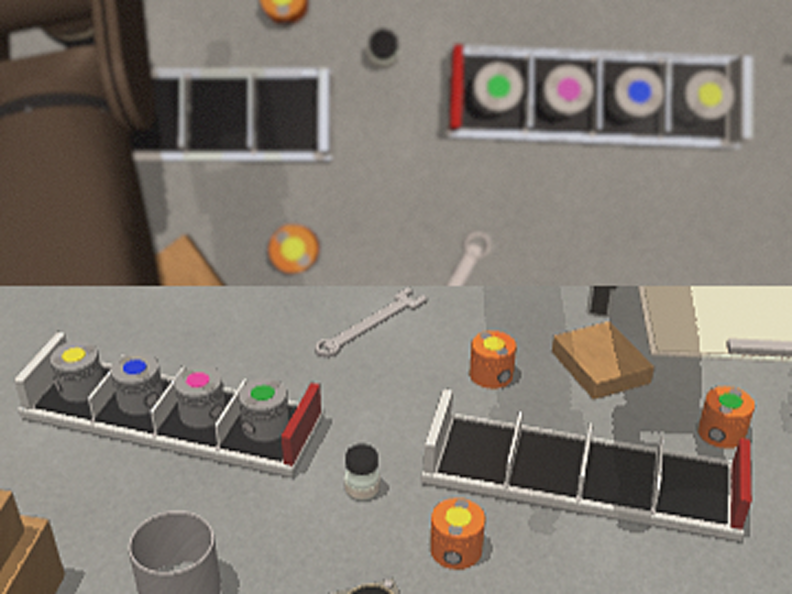

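All four stand upright in the build rack. From its red end they are green, pink, blue, yellow, each within about 1 mm of its bay centre in the top view. The gripper is clear and the orange pistons are untouched, so I'm handing in.

```bash
python3 -c "
from plant import workorder,monitor
print(workorder.sign_off(), monitor.get_state()['time'])"
```

```text
the job is handed in; nothing more can be done
the job is handed in; nothing more can be done
```

All four marked pistons are now in the build rack, and I handed the job in at about 44 s. Counted from the red end they stand green, pink, blue, yellow, the same order as in the wash rack.

In the last check, the top and scene views both showed all four upright, one to a bay, with the gripper open and clear. The top camera put each within about 1 mm of its fitted bay centre; the scene camera read about 2 mm further toward −y, within calibration. The orange look-alikes were left alone. Set-down contact stayed under 6 N at each reading.

One check disagreed. Before the yellow pick, a shadow clipped part of the paint dab and the wrist reading was off by about 3 mm. I used the earlier top and scene camera position instead, and the grip and placement went normally.

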